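# Rock the long battery block into the charging dock

## Task

Put the longer of the two battery blocks on charge: lean it, slip its low end under the hood of the charging dock, then rock the raised end down until the block lies flat on the dock's floor, and let go. Leave the shorter block where it lies.

Things in the scene. Friction and masses are not known exactly. Their poses are not given: they have to be found in the camera images.
- long_block: The long battery block: grey plastic box 110 mm long (its x), 50 wide (its y), 40 high, about 0.3 kg, lying flat and loose on the bench; a black band near each end, a pale label on top. Both ends are alike: either may go under the hood. Origin: centre of its underside, z up. Grasp it across its width.
- short_block: The short battery block: same looks, width and height, but only 70 mm long (its x). Loose on the bench, to be left alone. Origin at the centre of its underside, z up.
- dock: Charging dock, fixed; a black base 140 x 78 x 8 mm with aluminium walls. Origin: underside, below the pocket's centre; z up; x runs along the pocket, roughly away from the robot, from the hood (-x) to the open end. The hood has a back wall at x = -59 mm and a roof reaching to x = -41, underside 52 and top 56 mm above the pocket floor. A level block cannot get in: lean it 15 to 30 degrees.
- dock_seat (a point): Centre of the pocket floor, 8 mm above the bench, axes as the dock's; the seated block's origin belongs here. Pocket 118 mm long (x), 56 wide. Hood cheeks flare outward from x = -30 to -19 mm. End stop at x = +59 with side wings from x = 40, all 16 mm high above the floor, tops leaning outward. No side walls from x = -19 to 40: room for fingers.
There are look-alikes about, which are no part of the job. What is shaped like the long_block but purple is not meant.

How it is judged:
On the way:
1. the long block leans in the dock, its low end under the hood and its other end still raised (angle between long_block's own z axis and vertical above 0.1 rad and horizontal distance between long_block and dock_seat below 0.03 m and z of long_block in the frame of dock_seat below 0.05 m), for 0.05 s.
At the end, for the whole second after the job is handed in: The long block rests in the dock, lying flat: the centre of its underside within 12 mm of the seat point sideways and less than 5 mm above the pocket floor, tilted less than 10 degrees, its length along the pocket within 10 degrees, at rest. The short block is within 30 mm of where it started (horizontal distance between long_block and dock_seat below 0.012 m and z of long_block in the frame of dock_seat below 0.005 m and angle between long_block's own z axis and vertical below 0.17 rad and angle between the x axis of long_block and the x axis of dock, either way round below 0.17 rad and linear speed of long_block below 0.02 m/s and distance of short_block from where it was at the start of the episode below 0.03 m); the robot touches nothing.
It fails at once if the short block is moved more than 30 mm (distance of short_block from where it was at the start of the episode above 0.03 m).
It also fails if it takes over 45 s, if anything falls off the work surface, if the arm or the gripper's body presses on something with over 40 N, if the wrist force passes 120 N, or if a joint passes its speed limit or range.

## Robot

A 6-joint arm with a two-finger parallel gripper is mounted at the origin on the work surface. World frame = base frame: x ahead of the robot, y to its left, z up, the work surface at z = 0. Lengths are in m, angles in rad, forces in N, time in s.
With the tool pointing down it reaches from about 0.35 to 0.85 m from the base axis. Payload 8.1 kg.
Tool frame: the origin (TCP) lies on the centre line of the jaws, within the pads' length; the fingertips stand robot.tip_reach ahead of it and the grasp point (between the pads) lies 5 mm behind it (robot.tip_reach is the distance from the TCP to the fingertips, in m); z points along the fingers, y is the direction in which the jaws open and shut (so a half turn about z gives the same grasp; the last joint's range is limited). The gripper opens to 93 mm and grips with 3 to 60 N. Pads are 15 mm wide; open, the fingers measure 128 mm over their backs; the gripper's body (75 mm by 188 mm) begins 65 mm behind the grasp point.
Start: joints at [-1.317, 0.13, 1.488, -0, 1.523, -0.085], TCP at [0.199, -0.566, 0.233] pointing down, gripper open.
Joint ranges: [-2.96, 2.96], [-0.89, 2.26], [0.02, 2.5], [-1.34, 4.48], [0, 2.73], [-2.66, 2.66]. Speed limits (rad/s): [2.39, 2.39, 2.79, 3.14, 3.14, 3.14].

## Interface

Orientations are given as a rotation vector (axis times angle).
In Python, from plant import sensors, read_camera, robot gives the robot as it stands.
- The arm moves only by the tool play_rows, never from a script. Its argument "series" is a list that holds one entry, the list of rows, each a list of 5 numbers: the closure, from -1 (fully open) to 1 (shut), then the shift along the world's x, y, z in m, then the turn about the world's z in rad. A call has 1 to 8 rows; each row is the pose to reach, as a shift and turn from the pose commanded when the call began; what a row does not reach only later rows make up. A row lasts 1/10 s, in which the tool goes at most 50 mm and 8.59 degrees, less where a joint would pass 70% of its speed; a pose out of reach is approached as far as the arm can. A call with a gripper value outside its range is refused whole. The fingers move at their own pace and stop on an object; "force" is the grip in N (left out, the last holds). Time passes only in rows, so rows that repeat a pose let the fingers close. It gives the time, the measured TCP pose, the force and the opening at its end, in the units of the state.
- sensors.read_state(): the state, without advancing time (a new reading comes with each control period).
- read_camera(name): name is "scene" or "top"; returns a dict with "color" (384x512x3 uint8, red, green, blue), "range_z" (384x512 float32, m along the optical axis (not along the pixel's ray), 0 where there is no reading), "intrinsics" (3x3 intrinsics, pixels), "rvec" (rotation vector, rad) and "tvec" (3), from world to camera coordinates, as OpenCV has them. Camera axes: x right, y down, z forward; pixel columns grow to the right and rows downward; lengths in m; the calibration is good to about 2 mm. A picture is of the moment at which its call begins.
- robot.close_job(): hands the job in, once; it reports no verdict.
The state is a dict: "t": time; "q": joint angles; "dq": joint speeds; "joint_torque": joint torques, N m; "tool_pos": TCP position; "orientation": TCP orientation; "force": force on the tool from outside, world axes, zero at the start; "wrist_torque": the same for the moment, N m; "opening": finger opening in m.
Only numpy, scipy, OpenCV 4.12 (cv2) and the standard library are available. Lean on these libraries where they do the work, as an engineer would, in place of code of your own. Each camera call takes 0.05 s, during which the arm holds its last target.

## Working session

There is one attempt and no reset: what is moved stays moved. The work goes in short steps, Python scripts to look and compute and a tool call to move; the robot and the scene stay as the last step left them, time stands still between calls to the robot, and variables do not carry over. Pictures are saved under pics/ and viewed, and the job is handed in when it is done.

Besides the shell and the picture viewer there is one more tool, called after "Request:" as name(argument=value, ...), one argument or row to a line, values as JSON. play_rows: Moves the arm, as the interface text tells. Its arguments: {"type":"object","properties":{"series":{"type":"array","items":{"type":"array","items":{"type":"array","items":{"type":"number"}}}},"force":{"type":"number"}},"required":["series"]}

```bash
mkdir -p pics; ls; python3 - <<'E'
from plant import sensors, read_camera, robot
import cv2,numpy as np
print(sensors.read_state()); print([ (a,getattr(robot,a)) for a in dir(robot) if a[0]!='_'])
for n in("scene","top"):
    c=read_camera(n); np.savez(f'/tmp/{n}0.npz',**c); cv2.imwrite(f'pics/{n}0.png',cv2.cvtColor(c['color'],cv2.COLOR_RGB2BGR)); print(n,c['intrinsics'],c['rvec'],c['tvec'])
E
```

```text
pics
{'t': 0.0, 'q': array([-1.31742275e+00,  1.31136077e-01,  1.48928393e+00, -6.91853630e-06,
        1.52296942e+00, -8.53810425e-02]), 'dq': array([ 5.10007777e-04, -1.65911733e-03, -2.71618799e-05, -2.52083107e-03,
        1.11106831e-03, -1.27792458e-03]), 'joint_torque': array([ 9.41469102e-05, -5.59846866e+01, -4.91758025e+01,  7.68182008e-02,
        3.51621467e-02, -2.10824537e-04]), 'tool_pos': array([ 0.19928225, -0.56537053,  0.23159984]), 'orientation': array([-3.09487187e+00, -5.29272689e-01,  2.47465623e-04]), 'force': array([0.51054462, 1.22658108, 0.24117362]), 'wrist_torque': array([ 0.01105553,  0.03315015, -0.00134778]), 'opening': 0.09292999664057275}
[('IKError', <class 'plant.IKError'>), ('close_job', <function connect.<locals>.done at 0x7f7ec09db740>), ('tip_reach', 0.014)]
scene [[348.68673898   0.         252.7370332 ]
 [  0.         348.68673898 181.71475986]
 [  0.           0.           1.        ]] [ 1.91521618  1.6591512  -0.59878292] [-0.06876476 -0.3169349   1.12576647]
top [[404.33651996   0.         259.04705515]
 [  0.         404.33651996 197.72487412]
 [  0.           0.           1.        ]] [ 2.16406449 -2.11404201  0.18303284] [8.51865886e-04 4.79390133e-01 8.83068051e-01]
```

View pics/scene0.png

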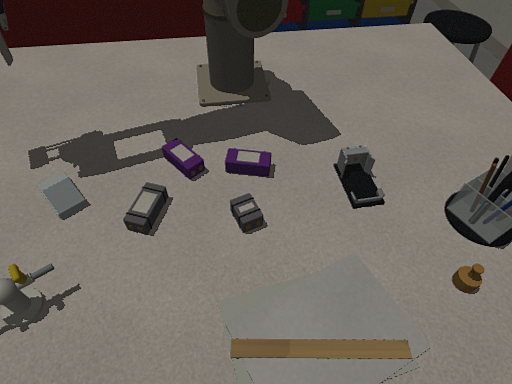

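View pics/top0.png

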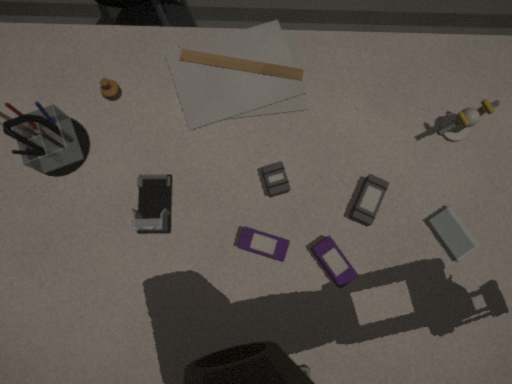

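The boxes in the top view are a grey banded one at (369,199), a smaller grey banded one at (275,179), purple ones at (263,244) and (335,261), and a plain pale box at (452,233). The dock is at (154,203). The grey banded box at (369,199) fits "long block", and the purple ones are look-alikes. I'll measure it and confirm with a crop.

```bash
cat > h.py <<'E'
import numpy as np,cv2
def cloud(c):
    R=cv2.Rodrigues(np.array(c['rvec'],float))[0]; t=np.array(c['tvec']).ravel(); K=c['intrinsics']
    v,u=np.mgrid[0:384,0:512]; z=c['range_z']
    P=np.stack([(u-K[0,2])/K[0,0]*z,(v-K[1,2])/K[1,1]*z,z],-1)
    W=(P-t)@R; W[z<=0]=np.nan
    return W
def proj(c,p):
    return cv2.projectPoints(np.array(p,float).reshape(-1,3),np.array(c['rvec'],float),np.array(c['tvec'],float),c['intrinsics'],None)[0].reshape(-1,2)
def rect(xy):
    (cx,cy),(a,b),ang=cv2.minAreaRect((xy*1000).astype(np.float32))
    if a<b: a,b,ang=b,a,ang+90
    return cx,cy,a,b,(ang+90)%180-90
E
python3 - <<'E'
from h import *
c=dict(np.load('/tmp/top0.npz'));W=cloud(c)
print('bench z',np.nanmedian(W[100:180,320:350,2]))
for n,(u0,v0,u1,v1) in dict(long=(340,165,400,235),short=(255,155,297,203),purA=(230,220,295,265),pale=(420,200,485,265)).items():
    w=W[v0:v1,u0:u1].reshape(-1,3); m=w[:,2]>.03
    print(n,np.nanmedian(w[m][:,2]) if m.any() else None,rect(w[m][:,:2]) if m.any() else np.nanmax(w[:,2]))
w=W[165:245,120:185].reshape(-1,3)
print('dock hist',np.histogram(w[:,2],bins=np.arange(-.006,.08,.004)))
m=w[:,2]>.004; print('dock',rect(w[m][:,:2]))
m=(w[:,2]>.004)&(w[:,2]<.012); print('floor',rect(w[m][:,:2]))
m=(w[:,2]>.055); print('roof',rect(w[m][:,:2]), np.median(w[m],0))
m=(w[:,2]>.018)&(w[:,2]<.03); print('stop?',np.median(w[m],0),m.sum())
im=cv2.cvtColor(c['color'],cv2.COLOR_RGB2BGR)
a=cv2.resize(im[160:245,240:410],None,fx=4.5,fy=4.5,interpolation=cv2.INTER_CUBIC);cv2.imwrite('pics/crop1.png',cv2.convertScaleAbs(a,alpha=1.5))
a=cv2.resize(im[165:245,115:195],None,fx=7,fy=7,interpolation=cv2.INTER_CUBIC);cv2.imwrite('pics/crop2.png',cv2.convertScaleAbs(a,alpha=2))
E
```

```text
bench z 3.077706848166822e-05
long 0.03979285588013563 (483.3142395019531, -243.27622985839844, 109.4266357421875, 50.851863861083984, -23.561874389648438)
short 0.03994372644355506 (528.0364990234375, -25.877277374267578, 70.47476959228516, 50.17725372314453, 18.120975494384766)
purA 0.039859606242211444 (376.36456298828125, -0.4902763366699219, 109.74800872802734, 50.511959075927734, 74.01622009277344)
pale None 0.025759308389642587
dock hist (array([ 340, 2346,  557, 1004,  165,   45,   58,   97,   47,   20,   25,
         15,   14,   14,    6,   33,   55,  294,   38,    0,    0]), array([-0.006, -0.002,  0.002,  0.006,  0.01 ,  0.014,  0.018,  0.022,
        0.026,  0.03 ,  0.034,  0.038,  0.042,  0.046,  0.05 ,  0.054,
        0.058,  0.062,  0.066,  0.07 ,  0.074,  0.078]))
dock (463.9484558105469, 276.40020751953125, 186.9093780517578, 134.7127227783203, -1.3597183227539062)
floor (463.9484558105469, 276.40020751953125, 186.9093780517578, 134.7127227783203, -1.3597183227539062)
roof (423.22381591796875, 255.27308654785156, 77.54935455322266, 47.449493408203125, -88.04904782772064) [0.41370623 0.25421405 0.06389586]
stop? [0.52530215 0.25825213 0.02409835] 202
```

View pics/crop1.png

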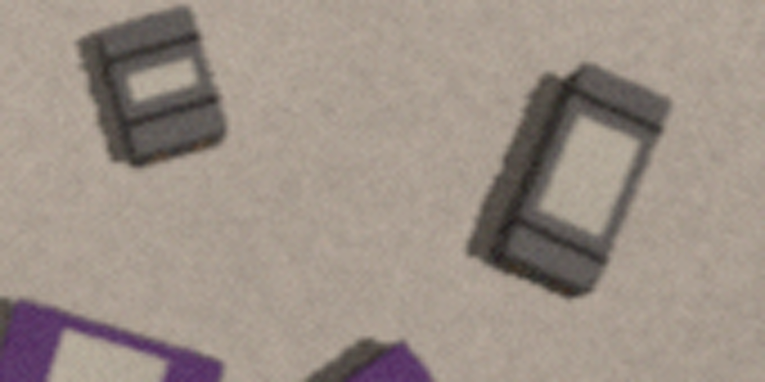

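View pics/crop2.png

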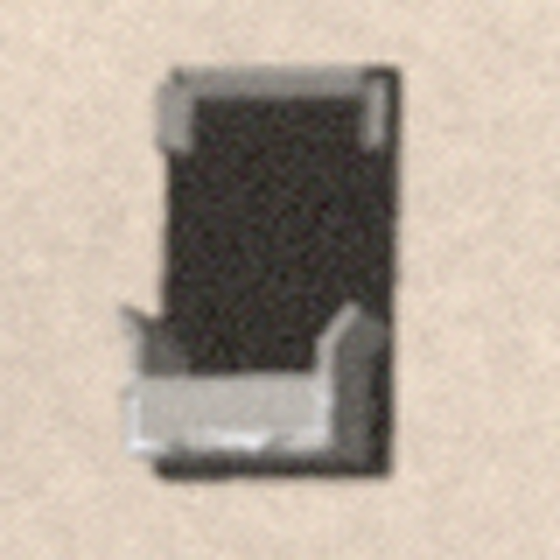

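```bash
python3 - <<'E'
from h import *
for n,b in (('top',(120,165,185,245)),('scene',(325,140,395,215))):
    c=dict(np.load(f'/tmp/{n}0.npz'));W=cloud(c);u0,v0,u1,v1=b
    w=W[v0:v1,u0:u1];col=c['color'][v0:v1,u0:u1].astype(int).max(-1)
    for nm,m in dict(floor=(w[...,2]>.0055)&(w[...,2]<.0125)&(col<70), roof=(w[...,2]>.0615)&(w[...,2]<.068),roofgrey=(w[...,2]>.060)&(w[...,2]<.069)&(col>70)).items():
        mm=cv2.morphologyEx(m.astype(np.uint8),cv2.MORPH_OPEN,np.ones((2,2),np.uint8))
        k,l,s,ce=cv2.connectedComponentsWithStats(mm); i=1+np.argmax(s[1:,4]); p=w[l==i]
        print(n,nm,len(p),np.round(rect(p[:,:2]),1),np.round(np.median(p,0),4), 'x',np.percentile(p[:,0],[1,99]),'y',np.percentile(p[:,1],[1,99]))
        if nm=='floor':
            # row-wise y extents
            for x in np.arange(.40,.54,.01):
                q=p[abs(p[:,0]-x)<.003]
                if len(q)>3: print('   x%.3f y %.4f %.4f'%(x,q[:,1].min(),q[:,1].max()))
E
```

```text
top floor 1036 [472.2 255.9  97.2  76.4   2.7] [nan nan nan] x [nan nan] y [nan nan]
   x0.430 y 0.2264 0.2810
   x0.440 y 0.2236 0.2872
   x0.450 y 0.2173 0.2928
   x0.460 y 0.2175 0.2910
   x0.470 y 0.2181 0.2920
   x0.480 y 0.2181 0.2922
   x0.490 y 0.2188 0.2935
   x0.500 y 0.2191 0.2937
   x0.510 y 0.2192 0.2854
   x0.520 y 0.2191 0.2856
top roof 305 [402.7 261.1  82.5  21.9 -75.5] [nan nan nan] x [nan nan] y [nan nan]
top roofgrey 296 [407.4 262.3  82.5  11.2 -75.2] [nan nan nan] x [nan nan] y [nan nan]
scene floor 1097 [477.5 251.2 136.3  61.7  23.6] [nan nan nan] x [nan nan] y [nan nan]
   x0.410 y 0.2462 0.2853
   x0.420 y 0.2430 0.2861
   x0.430 y 0.2350 0.2866
   x0.440 y 0.2280 0.3021
   x0.450 y 0.2204 0.2954
   x0.460 y 0.2198 0.2961
   x0.470 y 0.2203 0.2971
   x0.480 y 0.2214 0.3034
   x0.490 y 0.2211 0.2967
   x0.500 y 0.2223 0.2898
   x0.510 y 0.2225 0.2891
   x0.520 y 0.2220 0.3031
   x0.530 y 0.2219 0.3025
scene roof 219 [400.7 285.7 134.8  55.2 -59.7] [0.4126 0.259  0.0647] x [0.36476927 0.4322746 ] y [0.22580744 0.33012266]
scene roofgrey 203 [400.7 285.7 134.8  55.2 -59.7] [0.4129 0.2589 0.0648] x [0.36355986 0.43221134] y [0.22599641 0.3301582 ]
```

```bash
python3 - <<'E'
from h import *
for n,b in (('top',(120,165,185,245)),('scene',(325,140,395,215))):
    c=dict(np.load(f'/tmp/{n}0.npz'));W=cloud(c);u0,v0,u1,v1=b
    w=W[v0:v1,u0:u1].reshape(-1,3);col=c['color'][v0:v1,u0:u1].max(-1).ravel()
    for y in (.240,.256,.270):
        m=(abs(w[:,1]-y)<.0025)&(w[:,0]>.37)&(w[:,0]<.56); q=w[m];cc=col[m];o=np.argsort(q[:,0])
        print(n,y,' '.join('%d/%d/%d'%(a[0]*1000,a[2]*1000,k) for a,k in zip(q[o],cc[o])))
    # y-profile at roof
    for lo,hi in ((.062,.068),):
        for x in (.405,.41,.415,.42):
            q=w[(w[:,2]>lo)&(w[:,2]<hi)&(abs(w[:,0]-x)<.004)]; 
            if len(q): print(n,'roof',x,q[:,1].min(),q[:,1].max(),len(q))
# long block in scene
c=dict(np.load('/tmp/scene0.npz'));W=cloud(c)
w=W[175:240,115:175].reshape(-1,3);m=(w[:,2]>.036)&(w[:,2]<.045);print(rect(w[m][:,:2]))
w=W[185:240,220:275].reshape(-1,3);m=(w[:,2]>.036)&(w[:,2]<.045);print(rect(w[m][:,:2]))
E
```

```text
top 0.24 370/3/110 373/0/108 373/-2/109 375/-1/112 375/-2/114 377/0/113 378/-2/113 380/0/116 380/-1/113 382/1/116 382/-1/116 384/3/113 384/0/113 387/-3/115 387/-2/114 389/0/118 389/0/115 391/0/111 391/-1/113 394/2/103 394/0/104 396/1/77 396/0/77 398/8/42 398/7/35 400/66/66 400/8/32 400/7/40 400/4/37 400/30/50 401/55/72 401/28/54 402/65/78 402/65/75 402/64/83 404/66/82 404/65/96 404/65/83 406/64/93 406/62/92 409/63/90 409/60/89 411/64/92 411/64/92 413/64/94 413/61/94 415/63/96 415/62/94 417/65/93 417/64/94 420/63/95 420/63/96 422/64/87 422/64/87 424/64/65 424/63/65 433/8/72 435/8/62 440/9/66 442/11/61 445/7/60 447/7/40 447/7/71 449/8/50 450/5/28 451/9/29 452/7/28 454/8/24 454/5/29 456/9/28 456/7/31 458/9/28 459/6/26 461/8/27 461/8/29 463/9/27 464/7/28 466/7/31 466/5/23 468/7/32 468/6/29 470/9/29 473/8/26 475/8/33 475/9/29 476/4/31 477/9/35 478/8/21 478/6/26 480/10/27 480/8/31 483/7/35 483/8/35 485/9/32 485/7/26 487/9/28 487/8/28 490/9/22 490/6/28 492/8/28 492/8/30 494/10/33 494/8/28 496/10/32 497/8/27 499/9/29 499/8/30 501/9/29 502/8/31 502/5/27 504/7/28 507/7/25 507/7/29 509/9/26 512
[... 7546 characters left out ...]
84 528/10/13 529/9/8 529/25/82 530/8/17 531/9/19 531/9/18 532/6/16 533/4/23 533/0/48 533/0/126 533/8/10 536/0/144 536/1/142 540/1/134 540/2/133 540/-1/133 542/0/135 544/0/134 546/2/131 547/0/131 547/0/136 549/0/133 550/0/131 553/1/135 554/2/134 555/2/131 555/0/133 558/3/133
scene roof 0.405 0.22445723135195214 0.28664715936208035 60
scene roof 0.41 0.22433427111668658 0.28764882762648347 64
scene roof 0.415 0.2250398180129293 0.2893071008924221 66
scene roof 0.42 0.2250398180129293 0.2893071008924221 64
(481.2665710449219, -241.51327514648438, 110.0536880493164, 51.345703125, -23.954673767089844)
(525.11181640625, -24.125747680664062, 70.80303192138672, 50.67585754394531, 17.508258819580078)
```

Long block: centre (0.482, -0.242), axis -23.7°. Dock seat: about (0.4645, 0.257), yaw about +2°. I'll grip 22 mm off-centre towards its far end, so the near end droops when lifted.

Request:
play_rows(
  series=[
    [[-1,0.03,0.03,-0.01,-0.09],[-1,0.07,0.07,-0.02,-0.19],[-1,0.11,0.11,-0.03,-0.29],[-1,0.145,0.15,-0.04,-0.38],[-1,0.18,0.19,-0.05,-0.48],[-1,0.215,0.225,-0.06,-0.57],[-1,0.25,0.26,-0.07,-0.66],[-1,0.28,0.29,-0.08,-0.752]],
  ],
  force=6,
)

```text
t: 0.9
tool_pos: [0.4683, -0.2863, 0.156]
orientation: [3.074, -0.65, -0.0]
force: [0.5, -0.3, -0.3]
opening: 0.0931
```

Request:
play_rows(
  series=[
    [[-1,0.023,0.024,-0.02,0],[-1,0.023,0.024,-0.04,0],[-1,0.023,0.024,-0.04,0],[-1,0.023,0.024,-0.04,0]],
  ],
)

```text
t: 1.3
tool_pos: [0.4897, -0.2639, 0.1161]
orientation: [-3.074, 0.644, 0.003]
force: [0.5, -0.5, 0.4]
opening: 0.0929
```

Request:
play_rows(
  series=[
    [[-1,0.0125,0.013,-0.02,0],[-1,0.0125,0.013,-0.04,0],[-1,0.0125,0.013,-0.06,0],[-1,0.0125,0.013,-0.08,0],[-1,0.0125,0.013,-0.09,0],[-1,0.0125,0.013,-0.097,0],[-1,0.0125,0.013,-0.097,0]],
  ],
)

```text
t: 2.0
tool_pos: [0.5026, -0.2515, 0.0195]
orientation: [-3.074, 0.646, 0.0]
force: [-0.6, -0.1, 0.1]
opening: 0.093
```

```bash
cat > snap.py <<'E'
import sys
from plant import sensors, read_camera
from h import *
def snap(tag):
    out=[]
    for n in("scene","top"):
        c=read_camera(n); np.savez(f'/tmp/{n}{tag}.npz',**c); out.append(cv2.cvtColor(c['color'],cv2.COLOR_RGB2BGR))
    return out
def crops(tag,p,r=55):
    ims=snap(tag);o=[]
    for n,im in zip(("scene","top"),ims):
        c=dict(np.load(f'/tmp/{n}{tag}.npz'));u,v=proj(c,p)[0].astype(int);u=min(max(u,r),511-r);v=min(max(v,r),383-r)
        print(n,'crop origin',u-r,v-r,'scale',390/(2*r))
        o.append(cv2.resize(cv2.convertScaleAbs(im[v-r:v+r,u-r:u+r],alpha=1.6),(390,390),interpolation=cv2.INTER_CUBIC))
    cv2.imwrite(f'pics/c{tag}.png',np.hstack(o))
if __name__=='__main__':
    s=sensors.read_state(); print('t',s['t'],s['tool_pos'].round(4),s['force'].round(1),s['opening'])
    crops(sys.argv[1],[float(x) for x in sys.argv[2:5]])
E
python3 snap.py 1 .49 -.245 .04
```

```text
t 2.0 [ 0.5026 -0.2515  0.0195] [-0.6 -0.1  0.1] 0.0930450223402474
scene crop origin 87 150 scale 3.5454545454545454
top crop origin 316 140 scale 3.5454545454545454
```

View pics/c1.png

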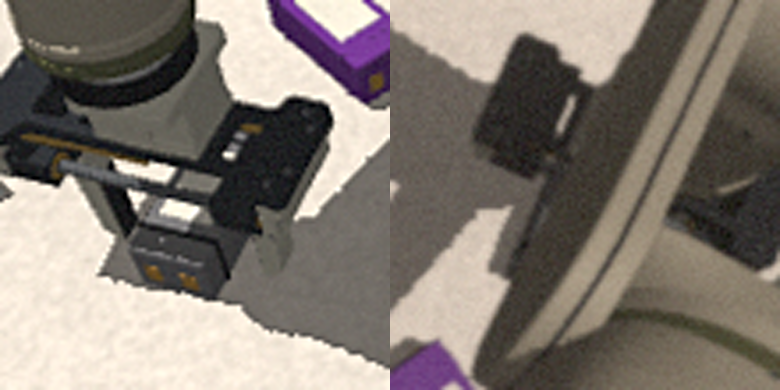

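The left half (scene view) shows the open jaws straddling the long block, which lies at about crop (180,250). It's the grey one with dark bands. The gripper hides the top view. I'll close lightly and lift a little.

Request:
play_rows(
  series=[
    [[1,0,0,0,0],[1,0,0,0,0],[1,0,0,0,0],[1,0,0,0,0],[1,0,0,0,0],[1,0,0,0,0],[1,0,0,0,0],[1,0,0,0,0]],
  ],
  force=6,
)

```text
t: 2.9
tool_pos: [0.5028, -0.251, 0.0194]
orientation: [-3.075, 0.644, 0.0]
force: [-0.7, 0.2, 0.4]
opening: 0.0499
```

Request:
play_rows(
  series=[
    [[1,0,0,0.004,0],[1,0,0,0.008,0],[1,0,0,0.012,0],[1,0,0,0.016,0],[1,0,0,0.02,0],[1,0,0,0.024,0],[1,0,0,0.026,0],[1,0,0,0.026,0]],
  ],
)

```text
t: 3.7
tool_pos: [0.5031, -0.2512, 0.046]
orientation: [3.075, -0.644, 0.001]
force: [0.4, -0.3, -3.0]
opening: 0.0498
```

```bash
python3 snap.py 2 .49 -.245 .04
```

```text
t 3.7 [ 0.5031 -0.2512  0.046 ] [ 0.4 -0.3 -3. ] 0.0497936597268645
scene crop origin 87 150 scale 3.5454545454545454
top crop origin 316 140 scale 3.5454545454545454
```

View pics/c2.png

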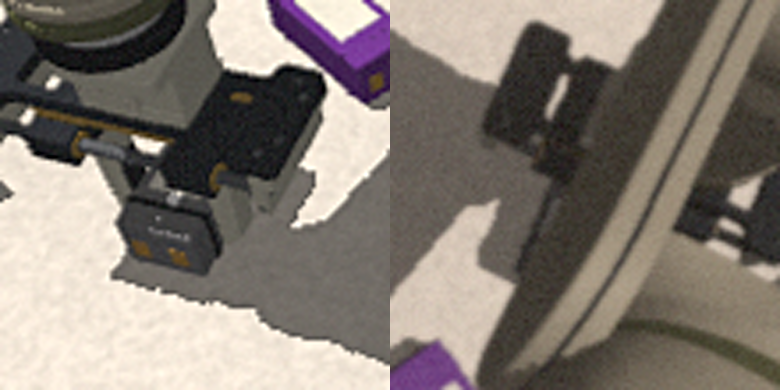

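```bash
cat > tilt.py <<'E'
import sys
from h import *
tag=sys.argv[1]; ax=np.radians(float(sys.argv[2])); tx,ty,tz=map(float,sys.argv[3:6])  # axis yaw, tcp
d=np.array([np.cos(ax),np.sin(ax),0]); e=np.array([-d[1],d[0],0])
for n in ('scene','top'):
    c=dict(np.load(f'/tmp/{n}{tag}.npz'));W=cloud(c).reshape(-1,3)
    r=W-np.array([tx,ty,tz]); a=r@d;b=r@e;z=W[:,2]
    m=(abs(b)<.021)&(a>.012)&(a<.06)&(z>.003)&(z<tz+.06)&(r[:,2]>-.05)
    if m.sum()>30:
        A=a[m];Z=z[m];B=b[m]
        print(n,m.sum(),'a',A.min().round(4),A.max().round(4),'z',Z.min().round(4),Z.max().round(4))
        f=m.copy(); f[m]=A>np.percentile(A,60)-.012
        # end-face: bin by z
        for lo in np.arange(Z.min(),Z.max(),.005):
            k=(Z>=lo)&(Z<lo+.005)
            if k.sum()>2: print('   z %.3f a med %.4f max %.4f n%d'%(lo,np.median(A[k]),np.percentile(A[k],95),k.sum()))
E
python3 tilt.py 2 -23.7 .5031 -.2512 .046
```

```text
scene 340 a 0.012 0.0595 z 0.0031 0.0707
   z 0.003 a med 0.0312 max 0.0577 n11
   z 0.028 a med 0.0303 max 0.0309 n13
   z 0.033 a med 0.0306 max 0.0315 n22
   z 0.038 a med 0.0308 max 0.0319 n21
   z 0.043 a med 0.0309 max 0.0320 n23
   z 0.048 a med 0.0307 max 0.0323 n24
   z 0.053 a med 0.0306 max 0.0312 n23
   z 0.058 a med 0.0307 max 0.0313 n27
   z 0.063 a med 0.0236 max 0.0304 n115
   z 0.068 a med 0.0193 max 0.0284 n61
```

The end face is vertical, so the block is being carried level: the grip resists the droop. I'll lower the grip force so the near end sinks onto the bench at about 20°.

Request:
play_rows(
  series=[
    [[1,0,0,0,0],[1,0,0,0,0],[1,0,0,0,0],[1,0,0,0,0],[1,0,0,0,0]],
  ],
  force=4,
)

```text
t: 4.3
tool_pos: [0.5028, -0.251, 0.0454]
orientation: [-3.075, 0.644, 0.0]
force: [-0.2, -0.2, -2.7]
opening: 0.0503
```

```bash
python3 snap.py 3 .49 -.245 .04; python3 tilt.py 3 -23.7 .5031 -.2512 .046
```

```text
t 4.3 [ 0.5028 -0.251   0.0454] [-0.2 -0.2 -2.7] 0.05034383312559669
scene crop origin 87 150 scale 3.5454545454545454
top crop origin 316 140 scale 3.5454545454545454
scene 354 a 0.0122 0.0571 z 0.003 0.0744
   z 0.003 a med 0.0387 max 0.0566 n11
   z 0.033 a med 0.0350 max 0.0355 n8
   z 0.038 a med 0.0345 max 0.0357 n37
   z 0.043 a med 0.0331 max 0.0341 n31
   z 0.048 a med 0.0320 max 0.0335 n33
   z 0.053 a med 0.0299 max 0.0315 n42
   z 0.058 a med 0.0279 max 0.0298 n38
   z 0.063 a med 0.0264 max 0.0282 n36
   z 0.068 a med 0.0208 max 0.0258 n106
   z 0.073 a med 0.0228 max 0.0252 n12
```

It's drooping, now at about 16–20°. I'll hold a bit longer so it settles, then look.

Request:
play_rows(
  series=[
    [[1,0,0,0,0],[1,0,0,0,0],[1,0,0,0,0],[1,0,0,0,0]],
  ],
  force=4,
)

```text
t: 4.8
tool_pos: [0.5028, -0.2511, 0.0455]
orientation: [3.075, -0.645, 0.0]
force: [0.4, -0.9, -3.4]
opening: 0.0499
```

```bash
python3 snap.py 4 .49 -.245 .04; python3 tilt.py 4 -23.7 .5028 -.251 .0455
```

```text
t 4.8 [ 0.5028 -0.2511  0.0455] [ 0.4 -0.9 -3.4] 0.04986484746063266
scene crop origin 87 150 scale 3.5454545454545454
top crop origin 316 140 scale 3.5454545454545454
scene 359 a 0.0125 0.059 z 0.003 0.0747
   z 0.003 a med 0.0409 max 0.0561 n15
   z 0.033 a med 0.0351 max 0.0356 n7
   z 0.038 a med 0.0349 max 0.0362 n35
   z 0.043 a med 0.0334 max 0.0348 n32
   z 0.048 a med 0.0320 max 0.0333 n36
   z 0.053 a med 0.0304 max 0.0319 n37
   z 0.058 a med 0.0289 max 0.0305 n38
   z 0.063 a med 0.0268 max 0.0282 n41
   z 0.068 a med 0.0206 max 0.0264 n100
   z 0.073 a med 0.0225 max 0.0248 n18
```

View pics/c4.png

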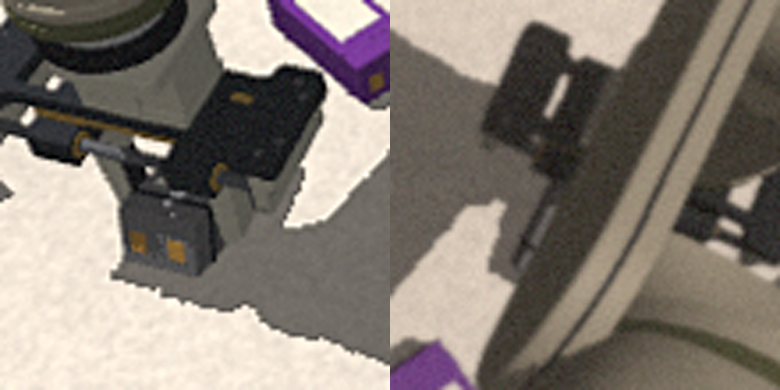

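Leaned at about 18° and off the bench. I'll clamp harder to hold that lean, then lift.

Request:
play_rows(
  series=[
    [[1,0,0,0,0],[1,0,0,0,0],[1,0,0,0.01,0],[1,0,0,0.03,0],[1,0,0,0.055,0],[1,0,0,0.08,0],[1,0,0,0.105,0],[1,0,0,0.105,0]],
  ],
  force=30,
)

```text
t: 5.7
tool_pos: [0.5054, -0.2526, 0.1557]
orientation: [3.072, -0.644, 0.012]
force: [1.0, -0.1, -2.0]
opening: 0.0498
```

Request:
play_rows(
  series=[
    [[1,0,0.015,0,0.03],[1,0,0.045,0,0.09],[1,0,0.085,0,0.15],[1,0,0.125,0,0.21],[1,0,0.165,0,0.27],[1,0.005,0.205,0,0.33],[1,0.01,0.245,0,0.39],[1,0.01,0.28,0,0.4485]],
  ],
)

```text
t: 6.5
tool_pos: [0.5114, 0.0317, 0.1485]
orientation: [-3.14, -0.062, 0.004]
force: [-0.0, -0.3, -3.2]
opening: 0.0493
```

Request:
play_rows(
  series=[
    [[1,0,0.03,0,0],[1,0,0.07,0,0],[1,0,0.11,0,0],[1,0,0.15,0,0],[1,0,0.18,0,0],[1,0,0.2,0,0],[1,0,0.2,0,0],[1,0,0.2,0,0]],
  ],
)

```text
t: 7.3
tool_pos: [0.5113, 0.2292, 0.1486]
orientation: [3.14, 0.059, -0.004]
force: [-0.2, -0.1, -3.9]
opening: 0.0499
```

```bash
python3 snap.py 5 .49 .245 .08
```

```text
t 7.3 [0.5113 0.2292 0.1486] [-0.2 -0.1 -3.9] 0.04989970579812664
scene crop origin 308 115 scale 3.5454545454545454
top crop origin 97 132 scale 3.5454545454545454
```

View pics/c5.png

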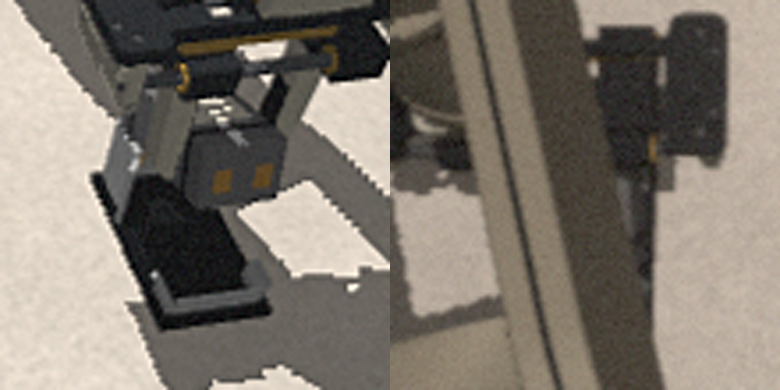

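```bash
python3 tilt.py 5 2.1 .5113 .2292 .1486; python3 - <<'E'
from h import *
c=dict(np.load('/tmp/scene5.npz'));W=cloud(c).reshape(-1,3)
ax=np.radians(2.1);d=np.array([np.cos(ax),np.sin(ax),0]); e=np.array([-d[1],d[0],0])
r=W-np.array([.5113,.2292,.1486]);a=r@d;b=r@e;z=W[:,2]
m=(abs(b)<.035)&(a>.024)&(a<.045)&(z>.12)&(z<.185)
for lo in np.arange(.125,.185,.005):
    k=m&(z>=lo)&(z<lo+.005)
    if k.sum()>4:print('%.3f b %.4f %.4f'%(lo,b[k].min(),b[k].max()),k.sum())
m2=m&(z>.14)&(z<.168);print('yaw fit', np.degrees(np.linalg.lstsq(np.c_[b[m2],z[m2],np.ones(m2.sum())],a[m2],rcond=None)[0][:2]))
E
```

```text
scene 408 a 0.0122 0.0373 z 0.1384 0.1777
   z 0.138 a med 0.0356 max 0.0364 n28
   z 0.143 a med 0.0345 max 0.0362 n45
   z 0.148 a med 0.0330 max 0.0348 n43
   z 0.153 a med 0.0315 max 0.0332 n47
   z 0.158 a med 0.0297 max 0.0319 n49
   z 0.163 a med 0.0278 max 0.0298 n46
   z 0.168 a med 0.0258 max 0.0279 n59
   z 0.173 a med 0.0216 max 0.0256 n91
0.135 b -0.0245 0.0149 5
0.140 b -0.0250 0.0251 56
0.145 b -0.0246 0.0244 56
0.150 b -0.0248 0.0220 57
0.155 b -0.0249 0.0256 57
0.160 b -0.0242 0.0242 55
0.165 b -0.0246 0.0226 59
0.170 b -0.0242 0.0242 54
0.175 b -0.0163 0.0229 13
yaw fit [  1.6412915  -17.36250426]
```

The lean is holding at about 18°. I'll go to dock x = +60, just outside the hood, and lower until the low end is about 5 mm over the floor.

Request:
play_rows(
  series=[
    [[1,0.006,0.015,0,0],[1,0.0127,0.0312,0,0],[1,0.0127,0.0312,-0.02,0],[1,0.0127,0.0312,-0.04,0],[1,0.0127,0.0312,-0.06,0],[1,0.0127,0.0312,-0.08,0],[1,0.0127,0.0312,-0.09,0],[1,0.0127,0.0312,-0.09,0]],
  ],
)

```text
t: 8.2
tool_pos: [0.5242, 0.2588, 0.0585]
orientation: [3.14, 0.054, -0.006]
force: [0.1, -0.5, -2.8]
opening: 0.0498
```

```bash
python3 snap.py 6 .48 .255 .04
```

```text
t 8.2 [0.5242 0.2588 0.0585] [ 0.1 -0.5 -2.8] 0.049844761299217256
scene crop origin 306 123 scale 3.5454545454545454
top crop origin 97 139 scale 3.5454545454545454
```

View pics/c6.png

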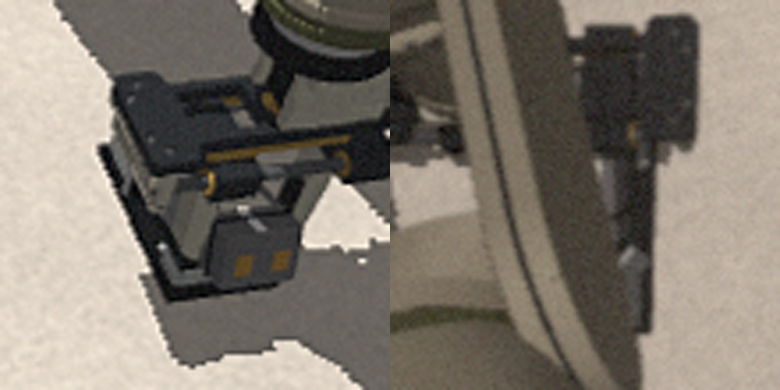

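Request:
play_rows(
  series=[
    [[1,-0.003,0,-0.004,0],[1,-0.008,0,-0.004,0],[1,-0.013,0,-0.004,0],[1,-0.018,0,-0.004,0],[1,-0.022,-0.0005,-0.004,0],[1,-0.026,-0.0005,-0.004,0],[1,-0.03,-0.0005,-0.004,0],[1,-0.03,-0.0005,-0.004,0]],
  ],
)

```text
t: 9.1
tool_pos: [0.495, 0.2597, 0.0564]
orientation: [3.141, 0.056, -0.001]
force: [0.3, 1.2, -2.1]
opening: 0.0498
```

```bash
python3 snap.py 7 .48 .255 .04;python3 tilt.py 7 2.1 .4942 .2588 .055
```

```text
t 9.1 [0.495  0.2597 0.0564] [ 0.3  1.2 -2.1] 0.04981593573216532
scene crop origin 306 123 scale 3.5454545454545454
top crop origin 97 139 scale 3.5454545454545454
scene 501 a 0.012 0.0408 z 0.0052 0.0848
   z 0.005 a med 0.0331 max 0.0388 n95
   z 0.010 a med 0.0307 max 0.0371 n40
   z 0.015 a med 0.0311 max 0.0322 n9
   z 0.020 a med 0.0335 max 0.0348 n10
   z 0.025 a med 0.0333 max 0.0356 n27
   z 0.045 a med 0.0360 max 0.0369 n12
   z 0.050 a med 0.0354 max 0.0372 n40
   z 0.055 a med 0.0337 max 0.0359 n31
   z 0.060 a med 0.0323 max 0.0344 n36
   z 0.065 a med 0.0308 max 0.0324 n37
   z 0.070 a med 0.0287 max 0.0305 n37
   z 0.075 a med 0.0263 max 0.0284 n38
   z 0.080 a med 0.0218 max 0.0269 n89
```

View pics/c7.png

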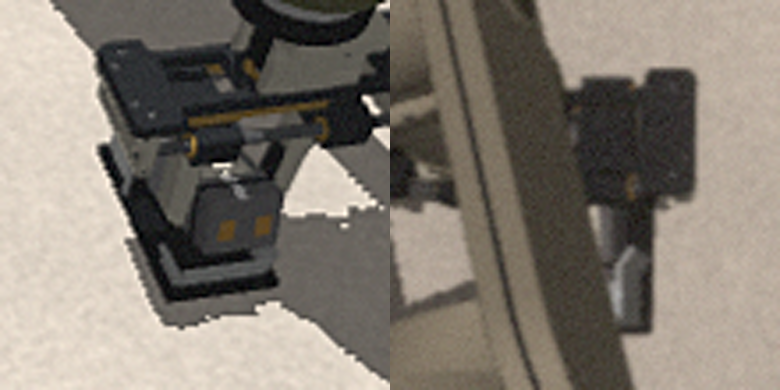

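Request:
play_rows(
  series=[
    [[1,-0.003,0,0,0],[1,-0.006,0,0,0],[1,-0.007,0,0,0],[1,-0.007,0,-0.001,0],[1,-0.007,0,-0.002,0],[1,-0.007,0,-0.003,0],[1,-0.007,0,-0.003,0]],
  ],
)

```text
t: 9.9
tool_pos: [0.4886, 0.2597, 0.0534]
orientation: [-3.141, -0.055, -0.0]
force: [0.5, -1.0, -3.0]
opening: 0.0497
```

```bash
python3 snap.py 8 .48 .255 .04
```

```text
t 9.9 [0.4886 0.2597 0.0534] [ 0.5 -1.  -3. ] 0.04970328844192868
scene crop origin 306 123 scale 3.5454545454545454
top crop origin 97 139 scale 3.5454545454545454
```

View pics/c8.png

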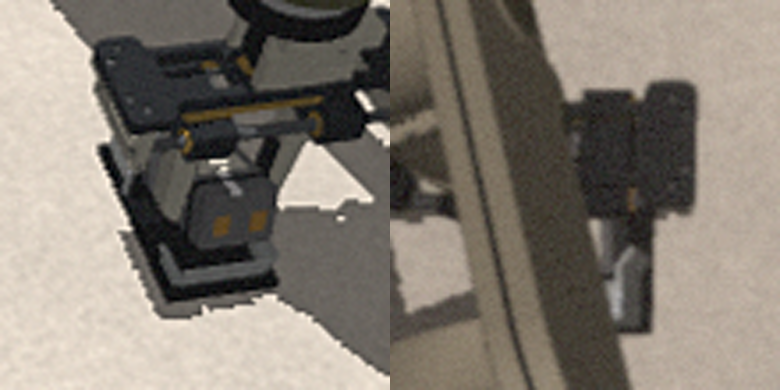

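Still no contact, and the low end is about 3 mm above the floor under the hood. I'll ease the grip so the block can turn in the pads, and start rocking the raised end down.

Request:
play_rows(
  series=[
    [[1,0,0,0,0],[1,0,0,-0.002,0],[1,0,0,-0.004,0],[1,0,0,-0.006,0],[1,0,0,-0.008,0],[1,-0.0005,0,-0.01,0],[1,-0.0005,0,-0.012,0],[1,-0.0005,0,-0.012,0]],
  ],
  force=6,
)

```text
t: 10.8
tool_pos: [0.4876, 0.2595, 0.0409]
orientation: [3.141, 0.055, -0.002]
force: [0.4, 0.1, -2.0]
opening: 0.05
```

```bash
python3 snap.py 9 .48 .255 .04; python3 tilt.py 9 2.1 .4882 .2597 .0414
```

```text
t 10.8 [0.4876 0.2595 0.0409] [ 0.4  0.1 -2. ] 0.05002622024867656
scene crop origin 306 123 scale 3.5454545454545454
top crop origin 97 139 scale 3.5454545454545454
scene 476 a 0.0121 0.0588 z 0.003 0.0657
   z 0.003 a med 0.0440 max 0.0496 n35
   z 0.008 a med 0.0377 max 0.0445 n81
   z 0.013 a med 0.0367 max 0.0379 n17
   z 0.018 a med 0.0387 max 0.0395 n4
   z 0.023 a med 0.0388 max 0.0413 n42
   z 0.028 a med 0.0333 max 0.0371 n29
   z 0.033 a med 0.0325 max 0.0338 n23
   z 0.038 a med 0.0319 max 0.0329 n32
   z 0.043 a med 0.0310 max 0.0322 n27
   z 0.048 a med 0.0303 max 0.0318 n27
   z 0.053 a med 0.0296 max 0.0309 n30
   z 0.058 a med 0.0223 max 0.0299 n90
   z 0.063 a med 0.0242 max 0.0283 n39
```

View pics/c9.png

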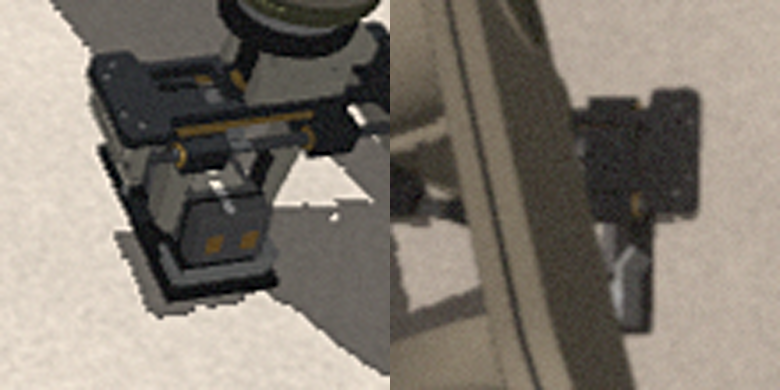

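It's rotating as planned: the lean is down to about 8° and the raised end is clear of the end stop. I'll continue down to flat.

Request:
play_rows(
  series=[
    [[1,0,0,-0.002,0],[1,0,0,-0.004,0],[1,0,0,-0.006,0],[1,0,0,-0.008,0],[1,0,0,-0.01,0],[1,0,0,-0.012,0],[1,0,0,-0.0135,0],[1,0,0,-0.0135,0]],
  ],
  force=6,
)

```text
t: 11.7
tool_pos: [0.4894, 0.2599, 0.0293]
orientation: [-3.141, -0.055, -0.004]
force: [2.1, -1.8, 5.0]
opening: 0.05
```

```bash
python3 snap.py 10 .48 .255 .04; python3 tilt.py 10 2.1 .4876 .2597 .0275
```

```text
t 11.7 [0.4894 0.2599 0.0293] [ 2.1 -1.8  5. ] 0.05004015234856151
scene crop origin 306 123 scale 3.5454545454545454
top crop origin 97 139 scale 3.5454545454545454
scene 458 a 0.012 0.0579 z 0.003 0.0622
   z 0.003 a med 0.0445 max 0.0466 n39
   z 0.008 a med 0.0394 max 0.0453 n56
   z 0.013 a med 0.0372 max 0.0383 n18
   z 0.018 a med 0.0337 max 0.0394 n18
   z 0.023 a med 0.0380 max 0.0417 n58
   z 0.028 a med 0.0334 max 0.0348 n22
   z 0.033 a med 0.0326 max 0.0339 n24
   z 0.038 a med 0.0323 max 0.0340 n25
   z 0.043 a med 0.0316 max 0.0330 n28
   z 0.048 a med 0.0312 max 0.0326 n26
   z 0.053 a med 0.0252 max 0.0318 n81
   z 0.058 a med 0.0233 max 0.0302 n63
```

View pics/c10.png

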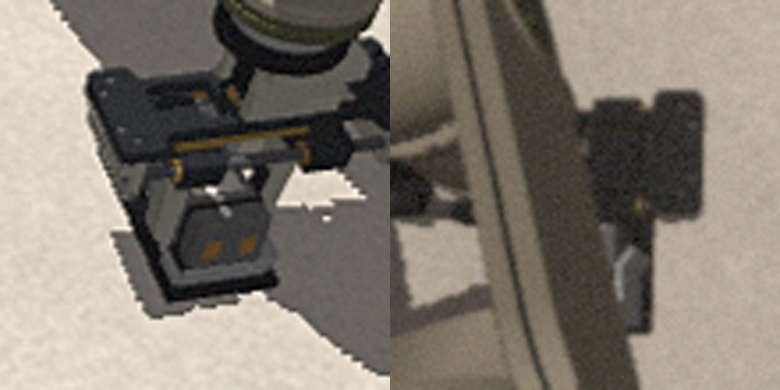

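```bash
python3 - <<'E'
from h import *
c=dict(np.load('/tmp/scene10.npz'));im=cv2.cvtColor(c['color'],cv2.COLOR_RGB2BGR)
a=cv2.resize(im[170:215,335:395],None,fx=12,fy=12,interpolation=cv2.INTER_CUBIC);cv2.imwrite('pics/z10.png',cv2.convertScaleAbs(a,alpha=2.2))
W=cloud(c)
w=W[165:215,335:395].reshape(-1,3)
ax=np.radians(2.1);d=np.array([np.cos(ax),np.sin(ax),0]); e=np.array([-d[1],d[0],0])
r=w-np.array([.464,.2582,0]);a=r@d;b=r@e;z=w[:,2]
for lo in np.arange(.004,.064,.004):
    k=(a>.04)&(a<.075)&(abs(b)<.042)&(z>=lo)&(z<lo+.004)
    if k.sum()>2:print('z%.3f'%lo,' '.join('%d,%d'%(x*1000,y*1000) for x,y in sorted(zip(b[k],a[k]))))
E
```

```text
z0.004 -38,67 -38,46 -38,53 -38,59 -38,57 -38,63 -38,65 -38,51 -36,40 -36,67 -35,55 -34,61 -34,68 -34,66 -33,44 -32,67 -30,68 -27,68 -24,67 -22,60 -21,67 -19,68 -18,43 -17,68 -17,66 -15,68 -13,69 -10,62 -10,69 -9,59 -8,62 -8,68 -6,65 -5,68 -5,60 -3,69 -2,66 0,67 0,64 1,68 2,65 4,69 6,62 6,68 7,60 7,65 8,63 9,68 12,66 14,68 16,69 16,61 19,68 21,68 22,65 24,68 29,67 29,68 30,70 30,64 31,61 31,67 33,69 34,67 35,69
z0.008 -39,40 -38,43 -38,56 -38,68 -37,49 -37,61 -37,53 -37,47 -36,65 -36,58 -36,49 -36,44 -35,42 -35,50 -35,54 -34,60 -34,66 -33,56 -33,62 -33,50 -33,49 -32,47 -32,42 -32,60 -32,40 -32,66 -32,53 -32,58 -31,50 -31,61 -30,63 -30,66 -29,59 -28,63 -28,68 -27,59 -27,66 -27,60 -27,65 -25,61 -25,66 -23,63 -23,68 -23,43 -23,49 -22,47 -22,40 -21,64 -20,43 -20,60 -20,42 -20,61 -20,67 -20,48 -20,66 -18,62 -18,42 -18,60 -17,47 -17,65 -16,63 -16,68 -15,66 -15,60 -14,63 -13,68 -13,66 -12,60 -11,69 -10,60 -10,66 -9,62 -7,65 -6,60 -5,67 -4,64 -4,62 -3,61 -2,65 -1,68 -1,62 0,60 0,63 1,60 3,63 3,67 3,68 4,60 8,62 9,66 9,65 10,70 10,62 11,59 12,65 13,68 13,62 13,66 15,69 15,67 15,61 18,68 18,62
[... 2736 characters left out ...]
z0.056 -25,47 -24,52 -24,50 -23,48 -23,46 -21,50 -21,49 -21,42 -20,52 -20,53 -20,40 -19,45 -18,48 -18,42 -17,46 -17,51 -16,49 -16,42 -15,41 -15,46 -15,51 -14,49 -14,43 -13,53 -13,54 -13,47 -12,51 -12,44 -11,53 -10,46 -10,40 -10,50 -9,43 -9,55 -9,42 -8,53 -8,52 -7,44 -7,48 -6,52 -6,53 -5,45 -4,43 -4,48 -3,52 -3,53 -3,40 -2,44 -2,54 -2,48 -1,42 -1,51 0,46 0,49 0,53 0,46 0,42 2,43 2,53 2,48 3,41 3,47 4,49 4,48 5,43 5,41 6,51 6,52 6,44 7,42 7,47 7,51 8,53 8,45 9,49 10,41 10,53 12,44 12,54 12,42 13,51 13,45 13,40 14,49 14,43 14,54 15,46 15,51 17,43 17,54 17,46 17,52 18,40 18,44 18,50 20,51 20,45 20,46 20,40 21,54 21,55 22,47 23,40 23,50 23,54 24,47
z0.060 -10,50 -9,45 -7,41 8,53 10,50 14,51 18,54
```

View pics/z10.png

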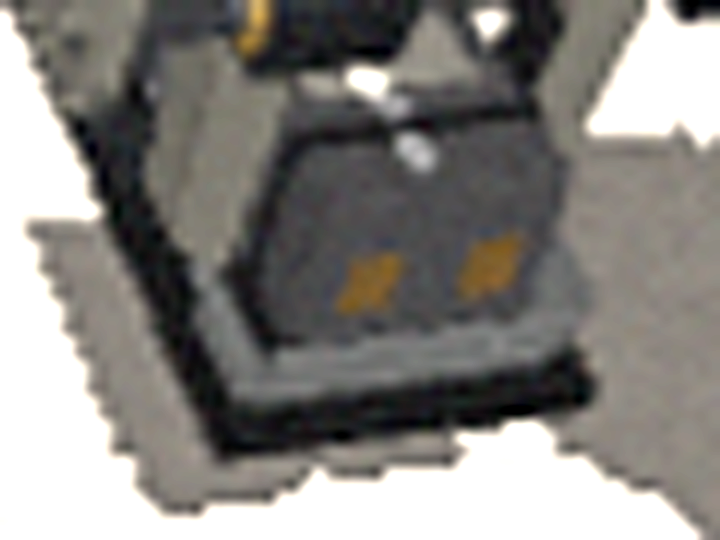

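The raised end has stopped about 12 mm above the floor. The stop's outer face suggests the dock sits about 2 mm nearer than I assumed, so the end is resting on the leaning stop. I'll lift slightly and shift towards the hood.

Request:
play_rows(
  series=[
    [[1,0,0,0.002,0],[1,-0.001,0,0.003,0],[1,-0.002,0,0.003,0],[1,-0.003,0,0.003,0],[1,-0.0035,0,0.003,0],[1,-0.0035,0,0.003,0]],
  ],
)

```text
t: 12.4
tool_pos: [0.4842, 0.2596, 0.0307]
orientation: [3.141, 0.056, -0.001]
force: [0.5, -0.1, -2.8]
opening: 0.0502
```

```bash
python3 snap.py 11 .48 .255 .04; python3 tilt.py 11 2.1 .4845 .2597 .0295; python3 -c "
from plant import sensors;s=sensors.read_state();print(s['force'],s['wrist_torque'])"
```

```text
t 12.4 [0.4842 0.2596 0.0307] [ 0.5 -0.1 -2.8] 0.050213965923026765
scene crop origin 306 123 scale 3.5454545454545454
top crop origin 97 139 scale 3.5454545454545454
scene 475 a 0.0121 0.0592 z 0.003 0.0618
   z 0.003 a med 0.0477 max 0.0501 n39
   z 0.008 a med 0.0405 max 0.0485 n92
   z 0.013 a med 0.0405 max 0.0412 n20
   z 0.018 a med 0.0427 max 0.0434 n11
   z 0.023 a med 0.0411 max 0.0450 n52
   z 0.028 a med 0.0313 max 0.0428 n27
   z 0.033 a med 0.0310 max 0.0322 n23
   z 0.038 a med 0.0302 max 0.0316 n25
   z 0.043 a med 0.0300 max 0.0313 n25
   z 0.048 a med 0.0294 max 0.0307 n30
   z 0.053 a med 0.0284 max 0.0302 n31
   z 0.058 a med 0.0211 max 0.0285 n100
[ 0.14043069  0.39402988 -2.82496522] [-0.0021982  -0.05290047 -0.00572243]
```

Request:
play_rows(
  series=[
    [[1,0.001,0,-0.001,0],[1,0.001,0,-0.003,0],[1,0.001,0,-0.005,0],[1,0.001,0,-0.007,0],[1,0.001,0,-0.007,0]],
  ],
  force=5,
)

```text
t: 13.0
tool_pos: [0.4855, 0.2596, 0.0237]
orientation: [3.141, 0.055, -0.0]
force: [1.6, -0.1, -2.5]
opening: 0.0498
```

```bash
python3 snap.py 12 .48 .255 .04; python3 tilt.py 12 2.1 .4854 .2597 .025; python3 -c "
from plant import sensors;s=sensors.read_state();print(s['force'],s['wrist_torque'])"
```

```text
t 13.0 [0.4855 0.2596 0.0237] [ 1.6 -0.1 -2.5] 0.04984150843801261
scene crop origin 306 123 scale 3.5454545454545454
top crop origin 97 139 scale 3.5454545454545454
scene 427 a 0.012 0.0549 z 0.0032 0.0534
   z 0.003 a med 0.0467 max 0.0483 n39
   z 0.008 a med 0.0423 max 0.0475 n51
   z 0.013 a med 0.0324 max 0.0405 n39
   z 0.018 a med 0.0311 max 0.0421 n25
   z 0.023 a med 0.0402 max 0.0436 n54
   z 0.028 a med 0.0315 max 0.0424 n23
   z 0.033 a med 0.0313 max 0.0324 n26
   z 0.038 a med 0.0306 max 0.0315 n21
   z 0.043 a med 0.0308 max 0.0314 n25
   z 0.048 a med 0.0216 max 0.0301 n123
[-0.19956521 -0.22893789 -2.37425828] [ 0.03532537 -0.08380593 -0.00106965]
```

View pics/c12.png

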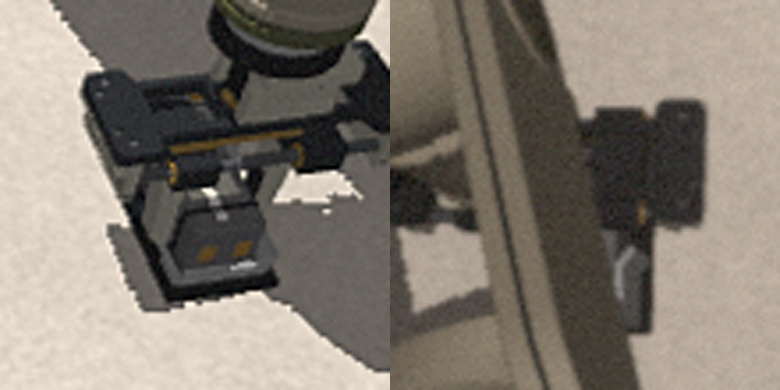

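Nearly flat, about 2–3° with the top at about 50 mm. I'll let go so it settles, then back straight up.

Request:
play_rows(
  series=[
    [[-1,0,0,0,0],[-1,0,0,0,0],[-1,0,0,0,0],[-1,0,0,0,0],[-1,0,0,0,0],[-1,0,0,0,0]],
  ],
)

```text
t: 13.7
tool_pos: [0.4856, 0.2597, 0.024]
orientation: [-3.141, -0.055, -0.0]
force: [0.6, 0.9, -0.4]
opening: 0.0911
```

Request:
play_rows(
  series=[
    [[-1,0,0,0.01,0],[-1,0,0,0.03,0],[-1,0,0,0.06,0],[-1,0,0,0.1,0],[-1,0,-0.03,0.13,0],[-1,0,-0.08,0.14,0],[-1,0,-0.13,0.14,0],[-1,0,-0.18,0.14,0]],
  ],
)

```text
t: 14.5
tool_pos: [0.4859, 0.0792, 0.1658]
orientation: [-3.141, -0.057, -0.004]
force: [0.9, -0.4, -0.1]
opening: 0.0928
```

Request:
play_rows(
  series=[
    [[-1,0,-0.05,0.01,0],[-1,0,-0.09,0.02,0],[-1,0,-0.13,0.02,0],[-1,0,-0.15,0.02,0],[-1,0,-0.15,0.02,0]],
  ],
)

```text
t: 15.0
tool_pos: [0.4856, -0.0719, 0.185]
orientation: [3.14, 0.05, 0.002]
force: [-0.6, -0.6, 0.0]
opening: 0.0929
```

```bash
python3 snap.py 13 .46 .257 .03; python3 - <<'E'
from h import *
for n in('scene','top'):
    c=dict(np.load(f'/tmp/{n}13.npz'));w=cloud(c).reshape(-1,3)
    m=(abs(w[:,0]-.475)<.06)&(abs(w[:,1]-.258)<.03)&(w[:,2]>.044)&(w[:,2]<.056)&(w[:,0]>.43)
    p=w[m]; A=np.linalg.lstsq(np.c_[p[:,:2]-[.464,.258],np.ones(len(p))],p[:,2],rcond=None)[0]
    print(n,len(p),'slope deg',np.degrees(A[:2]).round(2),'z',A[2].round(4),'far x',np.percentile(p[:,0],99.5).round(4), [(x,p[abs(p[:,0]-x)<.005][:,1].min().round(4),p[abs(p[:,0]-x)<.005][:,1].max().round(4)) for x in(.46,.48,.5,.51)])
    w2=cloud(c)
    if n=='top': s=w2[155:203,255:297].reshape(-1,3)
    else: s=w2[185:240,220:275].reshape(-1,3)
    k=(s[:,2]>.036)&(s[:,2]<.045); print('short',k.sum(),rect(s[k][:,:2]) if k.any() else None)
E
```

```text
t 15.0 [ 0.4856 -0.0719  0.185 ] [-0.6 -0.6  0. ] 0.09293734625593666
scene crop origin 303 119 scale 3.5454545454545454
top crop origin 97 149 scale 3.5454545454545454
scene 637 slope deg [-0.54  1.14] z 0.049 far x 0.5171 [(0.46, np.float64(0.2336), np.float64(0.2818)), (0.48, np.float64(0.2337), np.float64(0.2845)), (0.5, np.float64(0.2357), np.float64(0.2847)), (0.51, np.float64(0.2352), np.float64(0.2855))]
short 618 (525.3875732421875, -24.29631805419922, 70.42864990234375, 50.10050964355469, 17.93984603881836)
top 869 slope deg [-0.21  0.33] z 0.0483 far x 0.5177 [(0.46, np.float64(0.232), np.float64(0.28)), (0.48, np.float64(0.2331), np.float64(0.2816)), (0.5, np.float64(0.2332), np.float64(0.2829)), (0.51, np.float64(0.2338), np.float64(0.284))]
short 21 (522.5238037109375, -47.74658203125, 30.86147117614746, 16.313920974731445, 0.7599030137062073)
```

View pics/c13.png

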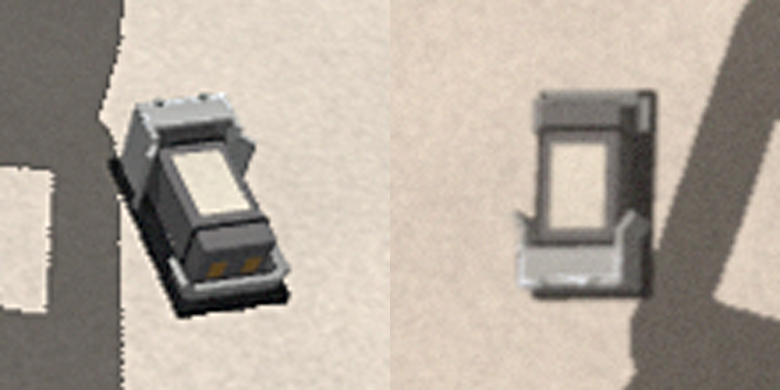

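The long block is under the hood, with its pale label at crop (210,180) in the scene half. Its top sits level at 48 mm and it's square in the pocket. The scene view still has the short block where it started. I'm handing in.

```bash
python3 -c "
from plant import robot,sensors
print(robot.close_job()); print(sensors.read_state()['t'])"
```

```text
the job is handed in; nothing more can be done
None
the job is handed in; nothing more can be done
```

The long block is in the dock, lying flat on its floor with one end under the hood, and the job is handed in at about 15 s. I gripped it off-centre and eased the grip so one end drooped to about 18°. I then clamped it, slid the low end under the hood, rocked it down and let go.

**Snag on the way:** the raised end caught on the end stop once, about 12 mm up, because the dock was about 2 mm nearer than I first measured. Lifting slightly and shifting about 3 mm towards the hood freed it.

**Last checks:**
- **Height:** the block's top is at 48–49 mm, which is what a block resting on the pocket floor should read.
- **Tilt:** the fitted slope was under 0.6° along the block in both views. Across it, the scene view gave 1.1° and the top view 0.3°.
- **Position:** the block's centre is at x ≈ 0.462 m, within about 3 mm of the seat. My estimates of the seat's x ranged from 0.462 to 0.4645 m. The two cameras also differ by about 2 mm in y.
- **Short block:** the scene view shows it had not moved (within 0.5 mm). The arm hid it in the top view, so only one camera confirms this.
- **Gripper:** it is open, with the tool about 0.33 m from the dock, and the force sensor reads about zero.

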